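Spread the hubs over the tray and lift it level

TASK

The lime-green wheel hubs are heaped in one quarter of the grey tray, so it would hang lopsided: spread them out in a single layer on the tray floor, one in each quarter and clear of the white lines. Then take the tray by the orange grip in its middle, lift it straight up about 10 cm off the bench, keeping it level all the way, and finish still holding it there, steady and level, with the hubs still spread. Leave the other things on the bench where they are.

Things in the scene. Friction and masses are not known exactly. Their poses are not given: they have to be found in the camera images.
- tray: Loose grey tray, 220 mm along its x, 160 along its y, 0.3 kg; floor 4 mm thick, rim 14 mm high, 4 mm thick. Flat white lines along its x and y axes part the floor into quarters. On a central 16 mm square post sits the orange grip, a 28 mm cube square to the axes, 48 to 76 mm above the underside. Origin: centre of the underside, z up. Any yaw at the start.
- tray_grip (a point): Centre of the orange grip cube, 62 mm above the tray's underside, same axes as the tray.
- hub0: One of four loose lime-green wheel hubs: cylinder 32 mm in diameter, 34 mm tall, about 60 g, dark bore painted on the top. Origin: its middle, 17 mm from either end; z is the cylinder axis. All four start heaped in one quarter of the tray: three upright on its floor with gaps of 2 to 9 mm, one upright on top of them.
- hub1: One of four loose lime-green wheel hubs: cylinder 32 mm in diameter, 34 mm tall, about 60 g, dark bore painted on the top. Origin: its middle, 17 mm from either end; z is the cylinder axis. All four start heaped in one quarter of the tray: three upright on its floor with gaps of 2 to 9 mm, one upright on top of them.
- hub2: One of four loose lime-green wheel hubs: cylinder 32 mm in diameter, 34 mm tall, about 60 g, dark bore painted on the top. Origin: its middle, 17 mm from either end; z is the cylinder axis. All four start heaped in one quarter of the tray: three upright on its floor with gaps of 2 to 9 mm, one upright on top of them.
- hub3: One of four loose lime-green wheel hubs: cylinder 32 mm in diameter, 34 mm tall, about 60 g, dark bore painted on the top. Origin: its middle, 17 mm from either end; z is the cylinder axis. All four start heaped in one quarter of the tray: three upright on its floor with gaps of 2 to 9 mm, one upright on top of them.
- tyre: Black rubber tyre lying flat, 90 mm across, 34 mm high, 48 mm hole; it lies beside one long rim of the tray. Bystander. Origin: centre of its underside.
- casting: White plaster-coloured casting block, 30 x 55 x 25 mm high, beside one short rim of the tray. Bystander. Origin: centre of its underside.
- paint_jar_green: Dark green paint jar with black cap, 44 mm across, 55 mm high. Bystander. Origin: centre of its underside.
- paint_jar_red: Red paint jar with white cap, 44 mm across, 55 mm high. Bystander. Origin: centre of its underside.
- glue_bottle: White glue bottle with orange cap, 48 mm across, 130 mm high. Bystander. Origin: centre of its underside.
- screwdriver: Yellow-handled screwdriver lying on the bench, about 200 mm long. Bystander. Origin: on its underside.
- beaker: Clear plastic beaker, 70 mm across the rim, 85 mm high, standing. Bystander. Origin: centre of its underside.
Mind the look-alikes: they are no part of the job. Leave any pink look-alike of the hub2 alone. What is shaped like the hub0 but purple is not meant.

How it is judged:
On the way, in this order (a step that is already met when the one before it is completed fails the run):
1. with the tray still on the bench, one hub rests let go on the tray floor in each quarter (((x of hub0 in the frame of tray above 0.014 m and y of hub0 in the frame of tray above 0.014 m) or (x of hub1 in the frame of tray above 0.014 m and y of hub1 in the frame of tray above 0.014 m) or (x of hub2 in the frame of tray above 0.014 m and y of hub2 in the frame of tray above 0.014 m) or (x of hub3 in the frame of tray above 0.014 m and y of hub3 in the frame of tray above 0.014 m)) and ((x of hub0 in the frame of tray above 0.014 m and y of hub0 in the frame of tray below -0.014 m) or (x of hub1 in the frame of tray above 0.014 m and y of hub1 in the frame of tray below -0.014 m) or (x of hub2 in the frame of tray above 0.014 m and y of hub2 in the frame of tray below -0.014 m) or (x of hub3 in the frame of tray above 0.014 m and y of hub3 in the frame of tray below -0.014 m)) and ((x of hub0 in the frame of tray below -0.014 m and y of hub0 in the frame of tray above 0.014 m) or (x of hub1 in the frame of tray below -0.014 m and y of hub1 in the frame of tray above 0.014 m) or (x of hub2 in the frame of tray below -0.014 m and y of hub2 in the frame of tray above 0.014 m) or (x of hub3 in the frame of tray below -0.014 m and y of hub3 in the frame of tray above 0.014 m)) and ((x of hub0 in the frame of tray below -0.014 m and y of hub0 in the frame of tray below -0.014 m) or (x of hub1 in the frame of tray below -0.014 m and y of hub1 in the frame of tray below -0.014 m) or (x of hub2 in the frame of tray below -0.014 m and y of hub2 in the frame of tray below -0.014 m) or (x of hub3 in the frame of tray below -0.014 m and y of hub3 in the frame of tray below -0.014 m)) and z of hub0 in the frame of tray between 0.012 and 0.028 m and x of hub0 in the frame of tray between -0.108 and 0.108 m and y of hub0 in the frame of tray between -0.078 and 0.078 m and z of hub1 in the frame of tray between 0.012 and 0.028 m and x of hub1 in the frame of tray between -0.108 and 0.108 m and y of hub1 in the frame of tray between -0.078 and 0.078 m and z of hub2 in the frame of tray between 0.012 and 0.028 m and x of hub2 in the frame of tray between -0.108 and 0.108 m and y of hub2 in the frame of tray between -0.078 and 0.078 m and z of hub3 in the frame of tray between 0.012 and 0.028 m and x of hub3 in the frame of tray between -0.108 and 0.108 m and y of hub3 in the frame of tray between -0.078 and 0.078 m and height (world z) of tray below 0.012 m and contact force between each of hub0, hub1, hub2, hub3 and the fingers below 0.05 N), for 0.2 s.
2. the tray is lifted off the bench by the gripper, level, the hubs still spread (height (world z) of tray between 0.07 and 0.18 m and angle between tray's own z axis and vertical below 0.1 rad and contact force between tray and the fingers above 1 N and distance between the grasp point and tray_grip below 0.035 m and ((x of hub0 in the frame of tray above 0.014 m and y of hub0 in the frame of tray above 0.014 m) or (x of hub1 in the frame of tray above 0.014 m and y of hub1 in the frame of tray above 0.014 m) or (x of hub2 in the frame of tray above 0.014 m and y of hub2 in the frame of tray above 0.014 m) or (x of hub3 in the frame of tray above 0.014 m and y of hub3 in the frame of tray above 0.014 m)) and ((x of hub0 in the frame of tray above 0.014 m and y of hub0 in the frame of tray below -0.014 m) or (x of hub1 in the frame of tray above 0.014 m and y of hub1 in the frame of tray below -0.014 m) or (x of hub2 in the frame of tray above 0.014 m and y of hub2 in the frame of tray below -0.014 m) or (x of hub3 in the frame of tray above 0.014 m and y of hub3 in the frame of tray below -0.014 m)) and ((x of hub0 in the frame of tray below -0.014 m and y of hub0 in the frame of tray above 0.014 m) or (x of hub1 in the frame of tray below -0.014 m and y of hub1 in the frame of tray above 0.014 m) or (x of hub2 in the frame of tray below -0.014 m and y of hub2 in the frame of tray above 0.014 m) or (x of hub3 in the frame of tray below -0.014 m and y of hub3 in the frame of tray above 0.014 m)) and ((x of hub0 in the frame of tray below -0.014 m and y of hub0 in the frame of tray below -0.014 m) or (x of hub1 in the frame of tray below -0.014 m and y of hub1 in the frame of tray below -0.014 m) or (x of hub2 in the frame of tray below -0.014 m and y of hub2 in the frame of tray below -0.014 m) or (x of hub3 in the frame of tray below -0.014 m and y of hub3 in the frame of tray below -0.014 m)) and z of hub0 in the frame of tray between 0.012 and 0.028 m and x of hub0 in the frame of tray between -0.108 and 0.108 m and y of hub0 in the frame of tray between -0.078 and 0.078 m and z of hub1 in the frame of tray between 0.012 and 0.028 m and x of hub1 in the frame of tray between -0.108 and 0.108 m and y of hub1 in the frame of tray between -0.078 and 0.078 m and z of hub2 in the frame of tray between 0.012 and 0.028 m and x of hub2 in the frame of tray between -0.108 and 0.108 m and y of hub2 in the frame of tray between -0.078 and 0.078 m and z of hub3 in the frame of tray between 0.012 and 0.028 m and x of hub3 in the frame of tray between -0.108 and 0.108 m and y of hub3 in the frame of tray between -0.078 and 0.078 m), for 0.2 s.
At the end, for the whole second after the job is handed in: Gripper holds the tray by its grip, 70 to 180 mm above the bench, tilted under 0.10 rad, under 210 mm from its start, slower than 20 mm/s and 0.12 rad/s; one hub on the tray floor in each quarter, its middle at least 14 mm from both white lines (all of step 2 and distance of tray from where it was at the start of the episode below 0.21 m and linear speed of tray below 0.02 m/s and angular speed of tray below 0.12 rad/s); the arm keeps its last pose, push and grip.
It fails at once if the tray is tipped by more than 0.25 rad (angle between tray's own z axis and vertical above 0.25 rad).
It fails at once if a bystander is moved more than 30 mm (distance of any of tyre, casting, paint_jar_green, paint_jar_red, glue_bottle, screwdriver, beaker from where it was at the start of the episode above 0.03 m).
It also fails if it takes over 61 s, if anything falls off the work surface, if the arm or the gripper's body presses on something with over 40 N, if the wrist force passes 120 N, or if a joint passes its speed limit or range.

ROBOT

A 6-joint arm with a two-finger parallel gripper is mounted at the origin on the work surface. World frame = base frame: x ahead of the robot, y to its left, z up, the work surface at z = 0. Lengths are in m, angles in rad, forces in N, time in s.
With the tool pointing down it reaches from about 0.25 to 0.775 m from the base axis. Payload 8.9 kg.
Tool frame: the origin (TCP) lies midway between the tips of the shut fingers; the grasp point (between the pads) lies 19 mm behind it; z points along the fingers, y is the line along which they close (so a half turn about z gives the same grasp; the last joint's range is limited). The gripper opens to 85 mm and grips with 20 to 120 N. Pads are 22 mm wide; open, the fingers measure 114 mm over their backs; the gripper's body (76 mm by 85 mm) begins 54 mm behind the grasp point. The pads swing forward as they close: fully open they stand 13 mm farther back than shut.
Start: joints at [1.103, 0.291, -0.153, 1.127, 0, 1.431], TCP at [0.17, 0.497, 0.231] pointing down, gripper open.
Joint ranges: [-2.52, 2.52], [-0.91, 1.74], [-1.3, 1.37], [-1.96, 2.02], [-1.52, 1.47], [-3.14, 3.14]. Speed limits (rad/s): [2.22, 2.22, 2.79, 3.14, 3.14, 3.14].

INTERFACE

Orientations are given as a unit quaternion [w, x, y, z].
In Python, from rig import status, eyes, finish_job gives the robot as it stands.
- The arm moves only by the tool drive_tool, never from a script. Its argument "rows" is a list that holds one entry, the list of rows, each a list of 7 numbers: the shift along the tool's x, y, z each as a share of 0.4 m, from -1 to 1, then the turn, a rotation vector about the tool's x, y, z each as a share of 180 degrees, from -1 to 1, then the gripper's target within -1 to 1 (fully open at 1, half-way at 0, shut at -1). In form: [[[x, y, z, wx, wy, wz, grip], ...]]. A call has 1 to 5 rows; each row is the pose to reach, as a shift and turn from the pose commanded when the call began, along the tool's axes at that moment, turning the shorter way round; what a row does not reach only later rows make up. A row lasts 1/8 s, in which the tool goes at most 62.5 mm and 10.7 degrees, less where a joint would pass 70% of its speed; a pose out of reach is approached as far as the arm can. A call with a number of a shift or a turn outside -1 to 1 is refused whole. A call with a gripper value outside its range is refused whole. The fingers move at their own pace and stop on an object; the grip force is fixed at half the most. Time passes only in rows, so rows that repeat a pose let the fingers close. It gives the time, the measured TCP pose, the force, the opening and the grip force at its end, in the units of the state.
- status.sense(): the state, without advancing time (a new reading comes with each control period).
- eyes.capture(name): name is "side" or "top" or "wrist"; returns a dict with "pixels" (384x512x3 uint8, red, green, blue), "z_map" (384x512 float32, m along the optical axis (not along the pixel's ray), 0 where there is no reading), "fx", "fy", "cx", "cy" (pixels), "R" (3x3) and "t" (3): a world point X has camera coordinates R X + t. Camera axes: x right, y down, z forward; pixel columns grow to the right and rows downward; lengths in m; the calibration is good to about 2 mm. A picture is of the moment at which its call begins.
- finish_job(): hands the job in; it is judged then, once.
Trained networks look in the newest picture that a camera, given by its name, has taken for a name from the list of things; names that differ only in an ending like _2 or _b are one class to them, and where a whole thing is asked for, a point or a joint stands for the part that bears it (a point fixed in the world has none). Each returns a list of dicts, best first, with "p" (0 to 1); they miss things now and then, are a little off and sometimes report something else, mostly with a low value. They report only what shows in the picture. A call takes as long as a camera call. They do not tell look-alikes from the thing itself.
- eyes.spot_in(camera, query): "box" ([left, top, right, bottom] in pixels, round what is visible of it).
- eyes.spot_point(camera, query): "position" ([column, row] in pixels: a listed point, or the origin of a listed thing).
The state is a dict: "t": time; "joint_pos": joint angles; "qvel": joint speeds; "tau": joint torques, N m; "position": TCP position; "tcp_rot": TCP orientation; "wrist_force": force on the tool from outside, world axes, zero at the start; "wrist_torque": the same for the moment, N m; "grip_width": finger opening in m; "gripper_force": force on a finger pad.
Only numpy, scipy, OpenCV 4.12 (cv2) and the standard library are available. Lean on these libraries where they do the work, as an engineer would, in place of code of your own. Each camera call takes 0.05 s, during which the arm holds its last target. There are 200 camera calls.

## Working session

There is one attempt and no reset: what is moved stays moved. The work goes in short steps, Python scripts to look and compute and a tool call to move; the robot and the scene stay as the last step left them, time stands still between calls to the robot, and variables do not carry over. Pictures are saved under pics/ and viewed, at most 10 in all, crops included, and the job is handed in when it is done.

Besides the shell and the picture viewer there is one more tool, called after "Call:" by a JSON object that holds its "name" and its "arguments". drive_tool: Moves the arm, as the interface text tells. Shift numbers are shares of 0.4 m and turn numbers shares of 180 degrees, none past 1 either way. Its arguments: {"type":"object","properties":{"rows":{"type":"array"}},"required":["rows"]}

```bash
mkdir -p pics; ls; cat > h.py <<'E'
import numpy as np, cv2
from rig import status, eyes
def cloud(c):
    z=c["z_map"]; v,u=np.mgrid[:z.shape[0],:z.shape[1]]
    P=np.stack([(u-c["cx"])/c["fx"]*z,(v-c["cy"])/c["fy"]*z,z],-1)
    W=(P-c["t"])@c["R"]; W[z<=0]=np.nan
    return W
def save(c,n,s=1): cv2.imwrite(f"pics/{n}.png",cv2.resize(c["pixels"][:,:,::-1],None,fx=s,fy=s))
def hsv(c): return cv2.cvtColor(c["pixels"],cv2.COLOR_RGB2HSV)
E
python3 - <<'E'
from h import *
s=status.sense(); print(s)
for n in("top","side"):
    c=eyes.capture(n); save(c,n+"0",1.5); np.save(n+"0.npy",c,allow_pickle=True)
    W=cloud(c)
    for q in("tray","tray_grip","hub0","tyre","casting"):
        for d in eyes.spot_point(n,q)[:5]:
            u,v=d["position"]; print(n,q,round(d["p"],2),np.round([u,v]),np.round(W[min(383,max(0,int(v))),min(511,max(0,int(u)))],3))
E
```

```text
pics
{'t': 0.0, 'joint_pos': array([ 1.10268452e+00,  2.91292618e-01, -1.54148737e-01,  1.12671725e+00,
        3.96752384e-06,  1.43153592e+00]), 'qvel': array([ 4.31366703e-04,  5.81034582e-04, -1.04885717e-03, -1.01009114e-03,
        3.64163180e-05,  5.11555540e-04]), 'tau': array([-1.00431724e-03, -5.37141895e+01,  3.31365931e+01,  1.59165548e-02,
       -2.60405704e-04,  3.03470827e-06]), 'position': array([0.16931808, 0.4964615 , 0.23071755]), 'tcp_rot': array([-2.05580273e-04,  1.63685763e-01,  9.86512294e-01, -6.49376396e-04]), 'wrist_force': array([ 0.36262326, -0.84247374,  0.02890386]), 'wrist_torque': array([-0.0594358 , -0.03428477, -0.01125128]), 'gripper_force': 0.0, 'grip_width': 0.08554212909621028}
top tray_grip 0.78 [230. 188.] [0.535 0.077 0.077]
top hub0 0.59 [238. 164.] [0.614 0.058 0.073]
top hub0 0.58 [230. 166.] [0.607 0.079 0.072]
top hub0 0.52 [228. 130.] [0.733 0.094 0.035]
top hub0 0.47 [228. 164.] [0.62  0.088 0.038]
top hub0 0.45 [285. 172.] [ 0.602 -0.093  0.005]
top tyre 0.73 [190. 159.] [0.64 0.22 0.  ]
top tyre 0.22 [133. 192.] [0.521 0.383 0.055]
top casting 0.43 [250. 143.] [0.691 0.019 0.022]
side tray 0.88 [252. 233.] [0.539 0.09  0.01 ]
side tray_grip 0.76 [253. 220.] [0.535 0.096 0.074]
side hub0 0.71 [229. 227.] [0.61  0.076 0.005]
side hub0 0.69 [241. 182.] [ 0.618 -0.088  0.024]
side hub0 0.55 [182. 216.] [0.737 0.094 0.033]
side hub0 0.52 [220. 225.] [0.622 0.106 0.039]
side hub0 0.46 [228. 215.] [0.607 0.086 0.065]
side tyre 0.64 [252. 219.] [0.535 0.096 0.074]
side tyre 0.62 [205. 265.] [ 0.633  0.217 -0.002]
side casting 0.32 [221. 226.] [0.62  0.106 0.039]
```

```bash
python3 - <<'E'
from h import *
c=np.load("top0.npy",allow_pickle=True).item(); print(c["fx"],c["R"],c["t"])
im=cv2.resize(c["pixels"][90:250,120:330,::-1],None,fx=3.7,fy=3.7,interpolation=cv2.INTER_CUBIC); cv2.imwrite("pics/crop0.png",im)
W=cloud(c);H=hsv(c)
m=(H[...,0]>30)&(H[...,0]<55)&(H[...,1]>120)&(H[...,2]>80)
p=W[m]; print(len(p),np.nanmin(p,0),np.nanmax(p,0))
o=(H[...,0]<18)&(H[...,1]>150)&(W[...,2]>.06)&(W[...,2]<.085)
print("grip",np.nanmean(W[o],0),o.sum())
E
```

```text
374.0716971556897 [[ 1.20175142e-02 -9.99927218e-01  1.06635809e-03]
 [-9.89723351e-01 -1.20468335e-02 -1.42487062e-01]
 [ 1.42489538e-01  6.56940790e-04 -9.89796090e-01]] [-0.0118873   0.55362625  1.14263104]
2485 [ 0.54140923 -0.77420934  0.02366786] [0.7390569  0.10127667 0.19362949]
grip [0.54007099 0.07534172 0.07629046] 53
```

View pics/crop0.png

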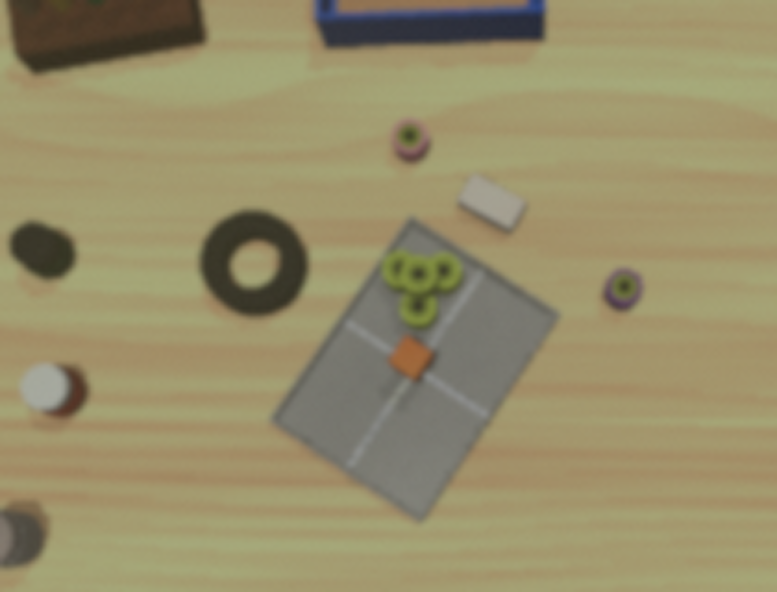

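View pics/side0.png

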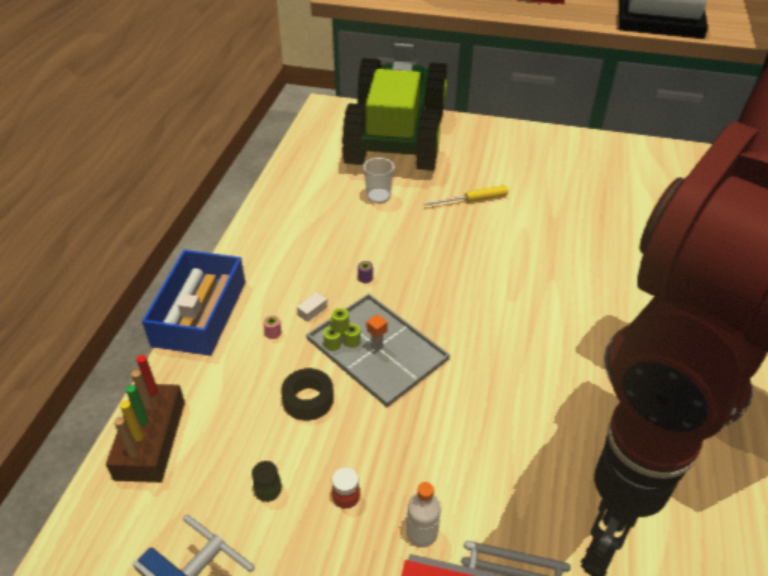

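```bash
cat >> h.py <<'E'
from scipy.spatial.transform import Rotation as Rot
def move(target,yaw,s=None):
    "yaw: world angle of tool y axis (mod pi); tool pointing down. prints the shares"
    s=s or status.sense(); q=s["tcp_rot"]; R=Rot.from_quat([q[1],q[2],q[3],q[0]])
    y0=R.as_matrix()[:,1]; cur=np.arctan2(y0[1],y0[0])
    d=(yaw-cur+np.pi/2)%np.pi-np.pi/2; yw=cur+d
    y=np.array([np.cos(yw),np.sin(yw),0]); z=np.array([0,0,-1.]); x=np.cross(y,z)
    T=Rot.from_matrix(np.stack([x,y,z],1))
    sh=R.inv().apply(np.array(target)-s["position"])/.4
    print("shift",np.round(sh,4),"turn",np.round((R.inv()*T).as_rotvec()/np.pi,4), "deg",np.degrees(d), "j6",s["joint_pos"][5])
E
python3 - <<'E'
from h import *
c=np.load("top0.npy",allow_pickle=True).item(); W=cloud(c);H=hsv(c)
P=W; roi=(np.abs(P[...,0]-.54)<.17)&(np.abs(P[...,1]-.075)<.14)
g=roi&(H[...,1]<50)&(P[...,2]<.02)&(H[...,2]<165)
n,l,st,ce=cv2.connectedComponentsWithStats(g.astype(np.uint8)); k=1+st[1:,4].argmax()
p=P[l==k]; print(st[k],np.median(p[:,2]))
print(cv2.minAreaRect(p[:,:2].astype(np.float32)*1000))
m=roi&(H[...,0]>25)&(H[...,0]<60)&(H[...,1]>120)&(P[...,2]>.03)
p=P[m]; t=p[p[:,2]>.06]; f=p[(p[:,2]<.045)&(p[:,2]>.034)]
print("top",t.mean(0),len(t)); 
from scipy.cluster.vq import kmeans2
print(kmeans2(f[:,:2],np.array([[.62,.09],[.62,.06],[.59,.075]]),minit='matrix')[0],len(f))
move([.60,.08,.25],np.radians(56))
E
```

```text
[ 193  149   78   82 2799] 0.004580144462361613
((541.238037109375, 76.32109832763672), (159.04656982421875, 217.91310119628906), 57.0994873046875)
top [0.6105561  0.06874052 0.07182513] 73
[[0.62202276 0.09323228]
 [0.62029311 0.04781562]
 [0.58675761 0.07323203]] 109
shift [-1.3551 -0.6388 -0.0467] turn [ 0.     -0.      0.0842] deg -15.15808903016611 j6 1.431524788498023
```

Call:
{"name": "drive_tool", "arguments": {"rows": [[[-0.7, -0.32, -0.1, 0, 0, 0.08, 1], [-0.7, -0.32, -0.1, 0, 0, 0.08, 1], [-0.7, -0.32, -0.1, 0, 0, 0.08, 1], [-0.7, -0.32, -0.1, 0, 0, 0.08, 1], [-0.7, -0.32, -0.1, 0, 0, 0.08, 1]]]}}

```text
t: 1.23
position: [0.3945, 0.2838, 0.2718]
tcp_rot: [0.0, 0.286, 0.958, 0.0]
wrist_force: [0.9, 1.1, -0.2]
grip_width: 0.0854
gripper_force: 0.0
```

Call:
{"name": "drive_tool", "arguments": {"rows": [[[-0.7, -0.16, 0, 0, 0, 0, 1], [-0.7, -0.16, 0, 0, 0, 0, 1], [-0.7, -0.16, 0, 0, 0, 0, 1], [-0.7, -0.16, 0, 0, 0, 0, 1], [-0.7, -0.16, 0, 0, 0, 0, 1]]]}}

```text
t: 1.85
position: [0.5939, 0.0758, 0.2709]
tcp_rot: [0.0, 0.287, 0.958, -0.0]
wrist_force: [-1.0, 0.7, 0.5]
grip_width: 0.0853
gripper_force: 0.0
```

```bash
python3 - <<'E'
from h import *
c=eyes.capture("wrist"); save(c,"w1",1.5); np.save("w1.npy",c,allow_pickle=True)
W=cloud(c)
for q in("tray_grip","hub0"):
    for d in eyes.spot_point("wrist",q)[:6]:
        u,v=d["position"]; print(q,round(d["p"],2),np.round([u,v]),np.round(W[min(383,max(0,int(v))),min(511,max(0,int(u)))],3))
print(status.sense())
move([.61,.07,.25],np.radians(57))
E
```

```text
tray_grip 0.84 [231. 127.] [0.542 0.079 0.077]
hub0 0.91 [253. 163.] [0.589 0.071 0.039]
hub0 0.84 [148. 247.] [ 0.606 -0.093  0.036]
hub0 0.8 [257. 193.] [0.613 0.062 0.072]
hub0 0.64 [284. 176.] [0.622 0.093 0.039]
hub0 0.61 [326. 254.] [0.734 0.083 0.037]
hub0 0.56 [266. 186.] [0.611 0.075 0.074]
{'t': 2.0, 'joint_pos': array([ 6.67292370e-03,  4.18094136e-01,  1.36157708e-01,  1.28963556e+00,
       -3.62972740e-05,  5.89367756e-01]), 'qvel': array([ 0.04002054, -0.03019999, -0.0335823 ,  0.00454942,  0.00693809,
        0.01354652]), 'tau': array([ -2.24938542, -62.19361067,  35.34181237,  -0.2773885 ,
        -0.20475598,  -0.21503493]), 'position': array([0.59302186, 0.07684711, 0.27059482]), 'tcp_rot': array([-3.65404748e-04,  2.87243090e-01,  9.57857639e-01, -1.31226346e-04]), 'wrist_force': array([-1.17092677,  1.62410385, -0.24528441]), 'wrist_torque': array([0.00511059, 0.04268314, 0.03291346]), 'gripper_force': 0.0, 'grip_width': 0.08530276434026234}
shift [-0.0449  0.0091  0.0515] turn [-0.0001 -0.0002 -0.0021] deg 0.38594555845792045 j6 0.5893677557346592
```

View pics/w1.png

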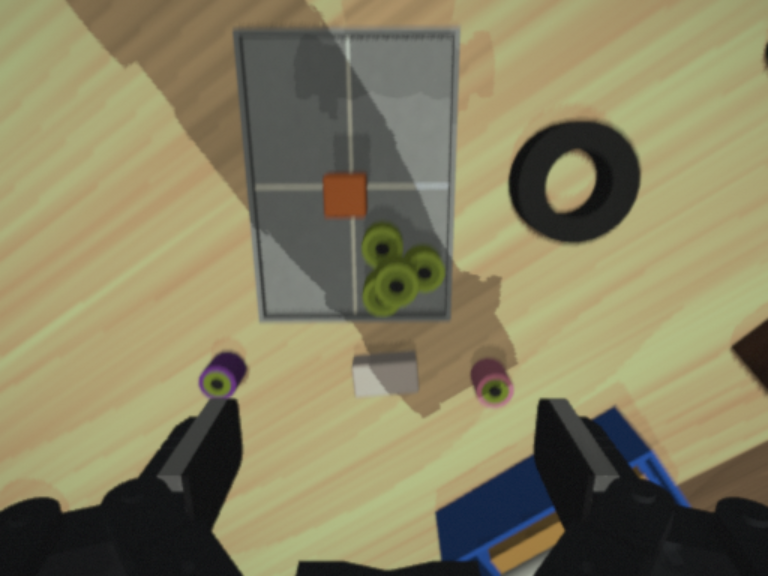

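```bash
cat >> h.py <<'E'
YAW=np.radians(-32.9); C=np.array([.541,.0765])
def T(w): # world->tray
    d=np.asarray(w)[...,:2]-C; return d@np.array([[np.cos(YAW),-np.sin(YAW)],[np.sin(YAW),np.cos(YAW)]])
def Wd(t): return C+np.array([[np.cos(YAW),-np.sin(YAW)],[np.sin(YAW),np.cos(YAW)]])@np.array(t)
def hubs(c,lo=.032,hi=.046):
    W=cloud(c);H=hsv(c)
    m=(np.abs(T(W))<[.115,.085]).all(-1)&(H[...,0]>22)&(H[...,0]<65)&(H[...,1]>80)&(W[...,2]>lo)&(W[...,2]<hi)
    return W,m
def circ(p,c0):
    from scipy.optimize import minimize
    # disc of r=16 holding most points
    f=lambda c: np.sum(np.clip(np.linalg.norm(p-c,axis=1)-.0155,0,.01)**2)
    return minimize(f,c0,method='Nelder-Mead',options=dict(xatol=1e-5,fatol=1e-12)).x
E
python3 - <<'E'
from h import *
c=np.load("w1.npy",allow_pickle=True).item()
W=cloud(c);H=hsv(c); print(c["R"],c["t"],c["fx"])
roi=(np.abs(T(W))<[.14,.11]).all(-1)
g=roi&(H[...,1]<70)&(np.abs(W[...,2]-.014)<.004)   # rim top
print(g.sum(), cv2.minAreaRect((W[g][:,:2]*1000).astype(np.float32)))
o=roi&(np.abs(W[...,2]-.076)<.004)&(H[...,0]<18)&(H[...,1]>120)
print(o.sum(), cv2.minAreaRect((W[o][:,:2]*1000).astype(np.float32)))
W,m=hubs(c,.066,.08); p=W[m][:,:2]; print("top",p.mean(0),T(p.mean(0)),len(p), p.min(0),p.max(0))
W,m=hubs(c); p=W[m][:,:2]; print(len(p))
im=np.zeros((300,300),np.uint8); q=T(p)*2000+[50,100]
for a in q.astype(int): cv2.circle(im,tuple(int(v) for v in a),2,255,-1)
cv2.imwrite("pics/m.png",im)
from scipy.cluster.vq import kmeans2
k,l=kmeans2(p,np.array([[.62,.093],[.62,.05],[.589,.071]]),minit='matrix')
for i in range(3): print(k[i],(l==i).sum(),T(k[i]),T(circ(p[l==i],k[i])))
E
```

```text
[[ 5.50194578e-01  8.35036358e-01  4.55347104e-04]
 [ 7.93294698e-01 -5.22861637e-01  3.11928245e-01]
 [ 2.60709509e-01 -1.71260004e-01 -9.50105553e-01]] [-0.39085053 -0.48544401  0.27634979] 339.7264597418967
2601 ((543.5455932617188, 76.55335998535156), (160.39781188964844, 219.16824340820312), 57.07315444946289)
757 ((542.7861938476562, 76.88320922851562), (27.722246170043945, 26.127792358398438), 56.603485107421875)
top [0.61256523 0.07226919] [0.06238566 0.03532014] 674 [0.59773521 0.05624877] [0.62901442 0.08767944]
1179
[0.62464    0.09381232] 413 [0.0608222  0.05996688] [0.06248062 0.056316  ]
[0.62366421 0.04650193] 268 [0.0857007  0.01971411] [0.08222562 0.02463131]
[0.58894721 0.0745533 ] 498 [0.04131483 0.02440921] [0.04387459 0.02539725]
```

View pics/m.png

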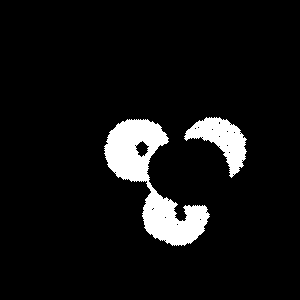

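```bash
sed -i 's/^YAW=.*/YAW=np.radians(-33); C=np.array([.543,.0767])/' h.py; python3 - <<'E'
from h import *
w=[.6126,.0723]
move([*w,.11],np.radians(57)); move([*w,.046],np.radians(57))
for t in [(-.065,.036),(-.065,-.036),(.065,-.036),(.060,.057),(.042,.024),(.081,.023)]: print(t,Wd(t))
E
```

```text
shift [-0.0474  0.0176  0.4014] turn [-0.0001 -0.0002 -0.0021] deg 0.38594555845792045 j6 0.5893677557346592
shift [-0.0475  0.0177  0.5614] turn [-0.0001 -0.0002 -0.0021] deg 0.38594555845792045 j6 0.5893677557346592
(-0.065, 0.036) [0.50809342 0.14229368]
(-0.065, -0.036) [0.46887941 0.0819094 ]
(0.065, -0.036) [0.57790658 0.01110632]
(0.06, 0.057) [0.62436466 0.09182588]
(0.042, 0.024) [0.5912955  0.07395325]
(0.081, 0.023) [0.62345901 0.05187366]
```

Call:
{"name": "drive_tool", "arguments": {"rows": [[[-0.0475, 0.0175, 0.4, 0, 0, -0.002, 0.3], [-0.0475, 0.0175, 0.4, 0, 0, -0.002, 0.3], [-0.0475, 0.0175, 0.4, 0, 0, -0.002, 0.3], [-0.0475, 0.0175, 0.561, 0, 0, -0.002, 0.3], [-0.0475, 0.0175, 0.561, 0, 0, -0.002, 0.3]]]}}

```text
t: 2.62
position: [0.6076, 0.0748, 0.0434]
tcp_rot: [-0.004, 0.282, 0.959, -0.001]
wrist_force: [-1.1, -0.1, 0.6]
grip_width: 0.0553
gripper_force: 0.0
```

Call:
{"name": "drive_tool", "arguments": {"rows": [[[0, 0, 0, 0, 0, 0, 0.3], [0, 0, 0, 0, 0, 0, -1], [0, 0, 0, 0, 0, 0, -1], [0, 0, 0, 0, 0, 0, -1]]]}}

```text
t: 3.12
position: [0.6137, 0.0739, 0.0498]
tcp_rot: [0.002, 0.283, 0.959, 0.001]
wrist_force: [-2.2, 0.6, 9.5]
grip_width: 0.0301
gripper_force: 58.5
```

Call:
{"name": "drive_tool", "arguments": {"rows": [[[0, 0, -0.16, 0, 0, 0, -1], [0.02, 0, -0.16, 0, 0, 0, -1], [0.315, 0, -0.16, 0, 0, 0, -1], [0.315, 0, -0.16, 0, 0, 0, -1], [0.315, 0, -0.16, 0, 0, 0, -1]]]}}

```text
t: 3.75
position: [0.5025, 0.1438, 0.1113]
tcp_rot: [-0.001, 0.282, 0.96, -0.0]
wrist_force: [1.1, -0.4, -1.8]
grip_width: 0.0303
gripper_force: 59.6
```

Call:
{"name": "drive_tool", "arguments": {"rows": [[[0, 0, 0, 0, 0, 0, -1]]]}}

```text
t: 3.88
position: [0.5071, 0.1423, 0.1117]
tcp_rot: [0.001, 0.283, 0.959, 0.0]
wrist_force: [0.4, -0.5, -0.8]
grip_width: 0.0301
gripper_force: 59.6
```

```bash
cat >> h.py <<'E'
def look(n,v=True):
    c=eyes.capture("wrist"); np.save(n+".npy",c,allow_pickle=True)
    if v: save(c,n,1.5)
    W=cloud(c);H=hsv(c)
    roi=(np.abs(T(W))<[.14,.11]).all(-1)
    g=roi&(H[...,1]<70)&(np.abs(W[...,2]-.014)<.004)
    print("rim",g.sum(), cv2.minAreaRect((W[g][:,:2]*1000).astype(np.float32)))
    for lo,hi in((.030,.050),(.05,.13)):
        W,m=hubs(c,lo,hi); k,l,st,ce=cv2.connectedComponentsWithStats(m.astype(np.uint8))
        for i in range(1,k):
            if st[i,4]>60: q=W[l==i]; print("blob",st[i,4],"tray",np.round(T(q.mean(0)),4),"z",q[:,2].mean().round(4),"box tray",np.round([*T(q).min(0),*T(q).max(0)],3))
    s=status.sense(); print(s["t"],s["position"],T(s["position"]),s["grip_width"],s["wrist_force"])
E
python3 -c "
from h import *
look('w2',False)
move([*Wd((-.065,.036)),.0125],np.radians(57))"
```

```text
rim 3645 ((541.4032592773438, 77.49452209472656), (160.5562286376953, 217.71641540527344), 56.99919128417969)
blob 1620 tray [0.0495 0.0245] z 0.0377 box tray [0.026 0.008 0.078 0.039]
blob 1084 tray [0.0567 0.0553] z 0.0377 box tray [0.045 0.04  0.074 0.071]
blob 1686 tray [-0.0777  0.0359] z 0.1171 box tray [-0.082  0.021 -0.068  0.052]
3.925 [0.50748645 0.14199282 0.1115554 ] [-0.06534519  0.0354171 ] 0.030191256894704303 [ 0.31109959 -0.76045241 -0.49635492]
shift [-0.0004  0.0012  0.2476] turn [0.0004 0.0005 0.0006] deg -0.10731415453525996 j6 0.7082457054317869
```

Call:
{"name": "drive_tool", "arguments": {"rows": [[[0, 0, 0.14, 0, 0, 0, -1], [0, 0, 0.21, 0, 0, 0, -1], [0, 0, 0.238, 0, 0, 0, -1], [0, 0, 0.238, 0, 0, 0, -1], [0, 0, 0.238, 0, 0, 0, -1]]]}}

```text
t: 4.55
position: [0.5075, 0.1419, 0.0163]
tcp_rot: [0.001, 0.283, 0.959, 0.0]
wrist_force: [0.5, -0.5, -1.8]
grip_width: 0.0301
gripper_force: 62.2
```

Call:
{"name": "drive_tool", "arguments": {"rows": [[[0, 0, 0, 0, 0, 0, 0.1], [0, 0, 0, 0, 0, 0, 0.2], [0, 0, 0, 0, 0, 0, 0.3], [0, 0, -0.12, 0, 0, 0, 0.3], [0, 0, -0.3, 0, 0, 0, 0.3]]]}}

```text
t: 5.18
position: [0.5049, 0.142, 0.1264]
tcp_rot: [-0.001, 0.283, 0.959, -0.001]
wrist_force: [1.3, -0.2, -1.2]
grip_width: 0.0554
gripper_force: 0.0
```

Call:
{"name": "drive_tool", "arguments": {"rows": [[[-0.1, 0, -0.1, 0, 0, 0, 0.3], [-0.1, 0, -0.1, 0, 0, 0, 0.3]]]}}

```text
t: 5.42
position: [0.5439, 0.1196, 0.1697]
tcp_rot: [0.004, 0.284, 0.959, 0.001]
wrist_force: [-0.3, 0.6, -0.1]
grip_width: 0.0554
gripper_force: 0.0
```

```bash
python3 -c "
from h import *
look('w3')
move([*Wd((.06,.057)),.2],np.radians(-33));move([*Wd((.06,.057)),.011],np.radians(-33))"
```

```text
rim 3809 ((543.1797485351562, 76.38641357421875), (160.4825439453125, 220.0181121826172), 57.05799865722656)
blob 1109 tray [-0.0656  0.0361] z 0.0386 box tray [-0.081  0.021 -0.05   0.051]
blob 901 tray [0.0402 0.024 ] z 0.0381 box tray [0.026 0.008 0.058 0.039]
blob 852 tray [0.0586 0.0555] z 0.0381 box tray [0.045 0.04  0.076 0.071]
blob 830 tray [0.0779 0.0238] z 0.038 box tray [0.064 0.008 0.096 0.039]
5.475 [0.54123051 0.12004959 0.16728448] [-0.0250939   0.03539229] 0.05527434062366015 [-0.58992486  0.48210969  0.05827647]
shift [-0.213   0.054  -0.0812] turn [-1.000e-04  1.000e-03 -4.997e-01] deg 89.94267137773346 j6 0.6613548337034229
shift [-0.2119  0.0531  0.3913] turn [-1.000e-04  1.000e-03 -4.997e-01] deg 89.94267137773346 j6 0.6613548337034229
```

View pics/w3.png

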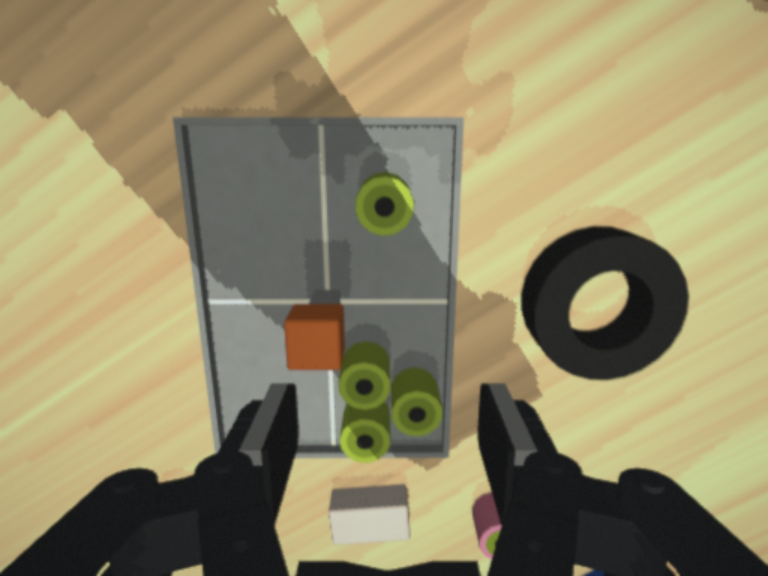

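Call:
{"name": "drive_tool", "arguments": {"rows": [[[-0.212, 0.051, 0.1, 0, 0, -0.25, 0.3], [-0.212, 0.051, 0.1, 0, 0, -0.25, 0.3], [-0.212, 0.051, 0.1, 0, 0, -0.28, 0.3], [-0.212, 0.051, 0.1, 0, 0, -0.28, 0.3], [-0.212, 0.051, 0.1, 0, 0, -0.28, 0.3]]]}}

```text
t: 6.1
position: [0.6202, 0.092, 0.1241]
tcp_rot: [-0.002, -0.155, 0.988, 0.0]
wrist_force: [-0.2, 0.3, 0.6]
grip_width: 0.0555
gripper_force: 0.0
```

Call:
{"name": "drive_tool", "arguments": {"rows": [[[0, 0, 0, 0, 0, -0.22, 0.3], [0, 0, 0, 0, 0, -0.22, 0.3], [0, 0, 0, 0, 0, -0.22, 0.3], [0, 0, 0, 0, 0, -0.22, 0.3], [0, 0, 0, 0, 0, -0.22, 0.3]]]}}

```text
t: 6.72
position: [0.6205, 0.092, 0.1246]
tcp_rot: [-0.001, -0.478, 0.878, 0.001]
wrist_force: [-1.3, -0.1, -0.4]
grip_width: 0.0554
gripper_force: 0.0
```

```bash
python3 -c "
from h import *
s=status.sense();print(s['position'],T(s['position']))
move([*Wd((.06,.056)),.011],np.radians(-33))"
```

```text
[0.62048813 0.09199255 0.12462456] [0.05665809 0.05502847]
shift [-0.0029 -0.0091  0.284 ] turn [ 0.0008 -0.0005  0.0005] deg -0.09180880908926355 j6 -0.9658063942398629
```

Call:
{"name": "drive_tool", "arguments": {"rows": [[[-0.003, -0.009, 0.12, 0, 0, 0, 0.2], [-0.003, -0.009, 0.23, 0, 0, 0, 0.2], [-0.003, -0.009, 0.284, 0, 0, 0, 0.2], [-0.003, -0.009, 0.284, 0, 0, 0, 0.2], [-0.003, -0.009, 0.284, 0, 0, 0, 0.2]]]}}

```text
t: 7.35
position: [0.626, 0.0908, 0.0133]
tcp_rot: [0.0, -0.478, 0.879, -0.0]
wrist_force: [-0.5, 0.7, 0.2]
grip_width: 0.0515
gripper_force: 0.0
```

Call:
{"name": "drive_tool", "arguments": {"rows": [[[0, 0, 0, 0, 0, 0, -1], [0, 0, 0, 0, 0, 0, -1], [0, 0, 0, 0, 0, 0, -1]]]}}

```text
t: 7.72
position: [0.6268, 0.0907, 0.0142]
tcp_rot: [0.001, -0.478, 0.878, -0.001]
wrist_force: [-0.9, -0.4, 6.7]
grip_width: 0.0302
gripper_force: 59.2
```

Call:
{"name": "drive_tool", "arguments": {"rows": [[[0, 0, -0.14, 0, 0, 0, -1], [0, 0, -0.16, 0, 0, 0, -1], [0.23, 0, -0.16, 0, 0, 0, -1], [0.23, 0, -0.16, 0, 0, 0, -1], [0.23, 0, -0.16, 0, 0, 0, -1]]]}}

```text
t: 8.35
position: [0.5748, 0.0119, 0.0768]
tcp_rot: [-0.0, -0.477, 0.879, 0.0]
wrist_force: [0.1, -0.6, -0.6]
grip_width: 0.0302
gripper_force: 59.6
```

```bash
python3 -c "
from h import *
s=status.sense();print(s['position'],T(s['position']),s['wrist_force'])
move([*Wd((.065,-.036)),.015],np.radians(-33))"
```

```text
[0.57475424 0.0118704  0.07675968] [ 0.06194008 -0.03707608] [ 0.09130758 -0.58519178 -0.61617731]
shift [-0.0028 -0.0077  0.1544] turn [ 0.0001 -0.0001 -0.0002] deg 0.02845825377028276 j6 -1.1007175612827627
```

Call:
{"name": "drive_tool", "arguments": {"rows": [[[0, -0.007, 0.1, 0, 0, 0, -1], [0, -0.007, 0.14, 0, 0, 0, -1], [0, -0.007, 0.155, 0, 0, 0, -1], [0, -0.007, 0.155, 0, 0, 0, -1]]]}}

```text
t: 8.85
position: [0.5785, 0.0123, 0.015]
tcp_rot: [0.0, -0.478, 0.878, -0.0]
wrist_force: [-0.8, 0.3, 0.0]
grip_width: 0.0302
gripper_force: 59.7
```

Call:
{"name": "drive_tool", "arguments": {"rows": [[[0, 0, 0, 0, 0, 0, 0.1], [0, 0, 0, 0, 0, 0, 0.2], [0, 0, 0, 0, 0, 0, 0.2], [0, 0, -0.12, 0, 0, 0, 0.2], [0, 0, -0.3, 0, 0, 0, 0.2]]]}}

```text
t: 9.48
position: [0.577, 0.0119, 0.1253]
tcp_rot: [-0.001, -0.478, 0.878, 0.001]
wrist_force: [0.9, -0.2, 0.3]
grip_width: 0.0517
gripper_force: 0.0
```

Call:
{"name": "drive_tool", "arguments": {"rows": [[[-0.15, 0.05, -0.05, 0, 0, 0.28, 0.2], [-0.15, 0.05, -0.05, 0, 0, 0.28, 0.2], [-0.15, 0.05, -0.05, 0, 0, 0.28, 0.2], [-0.15, 0.05, -0.05, 0, 0, 0.28, 0.2], [-0.15, 0.05, -0.05, 0, 0, 0.28, 0.2]]]}}

```text
t: 10.1
position: [0.5939, 0.0732, 0.1452]
tcp_rot: [0.0, -0.056, 0.998, -0.0]
wrist_force: [-0.3, 0.5, 0.5]
grip_width: 0.0514
gripper_force: 0.0
```

Call:
{"name": "drive_tool", "arguments": {"rows": [[[0, 0, 0, 0, 0, 0.22, 0.2], [0, 0, 0, 0, 0, 0.22, 0.2], [0, 0, 0, 0, 0, 0.22, 0.2], [0, 0, 0, 0, 0, 0.22, 0.2], [0, 0, 0, 0, 0, 0.22, 0.2]]]}}

```text
t: 10.72
position: [0.5939, 0.073, 0.1452]
tcp_rot: [0.0, 0.283, 0.959, -0.0]
wrist_force: [0.6, -0.5, -0.4]
grip_width: 0.0507
gripper_force: 0.0
```

```bash
python3 -c "
from h import *
look('w4',False)
move([*Wd((.041,.024)),.012],np.radians(57))"
```

```text
rim 4308 ((548.7991333007812, 72.8064956665039), (160.7506866455078, 206.64849853515625), 57.06940841674805)
blob 1710 tray [-0.0646  0.036 ] z 0.0386 box tray [-0.08   0.021 -0.049  0.052]
blob 1210 tray [0.041 0.024] z 0.0384 box tray [0.026 0.009 0.058 0.039]
blob 1170 tray [ 0.0639 -0.0351] z 0.0382 box tray [ 0.05  -0.051  0.081 -0.02 ]
blob 1124 tray [0.0786 0.0237] z 0.0382 box tray [0.064 0.008 0.096 0.039]
10.775 [0.59395826 0.07303669 0.14517005] [0.04473237 0.02468155] 0.05111769054240635 [-1.08993397 -0.47470572  0.2319702 ]
shift [ 0.0093 -0.0017  0.3329] turn [0.     0.     0.0016] deg -0.2822666048563238 j6 0.5712388093060903
```

Call:
{"name": "drive_tool", "arguments": {"rows": [[[0.008, -0.002, 0.14, 0, 0, 0, 0.2], [0.008, -0.002, 0.27, 0, 0, 0, 0.2], [0.008, -0.002, 0.333, 0, 0, 0, 0.2], [0.008, -0.002, 0.333, 0, 0, 0, 0.2], [0.008, -0.002, 0.333, 0, 0, 0, 0.2]]]}}

```text
t: 11.4
position: [0.5918, 0.0741, 0.0131]
tcp_rot: [0.001, 0.282, 0.959, 0.0]
wrist_force: [0.3, 0.2, 0.7]
grip_width: 0.0515
gripper_force: 0.0
```

Call:
{"name": "drive_tool", "arguments": {"rows": [[[0, 0, 0, 0, 0, 0, -1], [0, 0, 0, 0, 0, 0, -1], [0, 0, 0, 0, 0, 0, -1]]]}}

```text
t: 11.78
position: [0.5921, 0.0741, 0.0137]
tcp_rot: [0.001, 0.283, 0.959, 0.0]
wrist_force: [-0.3, 0.6, 6.5]
grip_width: 0.0302
gripper_force: 59.0
```

Call:
{"name": "drive_tool", "arguments": {"rows": [[[0, 0, -0.14, 0, 0, 0, -1], [0, 0, -0.26, 0, 0, 0, -1], [0, 0, -0.26, 0, 0, 0, -1]]]}}

```text
t: 12.15
position: [0.5941, 0.0742, 0.1209]
tcp_rot: [0.004, 0.283, 0.959, 0.001]
wrist_force: [-0.6, -0.7, -0.9]
grip_width: 0.0302
gripper_force: 59.6
```

```bash
python3 -c "
from h import *
s=status.sense();print(s['position'],T(s['position']),s['wrist_force'],s['grip_width'])
move([*Wd((-.065,-.036)),.015],np.radians(57))"
```

```text
[0.59406399 0.07417066 0.1209369 ] [0.04420344 0.02569016] [-0.55256751 -0.72750926 -0.92799695] 0.030160695929314453
shift [ 0.2753 -0.1548  0.2621] turn [0.0015 0.0023 0.0008] deg -0.14483382509285941 j6 0.5755919186806666
```

Call:
{"name": "drive_tool", "arguments": {"rows": [[[0.27, -0.152, 0, 0, 0, 0, -1], [0.27, -0.152, 0, 0, 0, 0, -1], [0.27, -0.152, 0, 0, 0, 0, -1], [0.27, -0.152, 0.1, 0, 0, 0, -1], [0.27, -0.152, 0.2, 0, 0, 0, -1]]]}}

```text
t: 12.78
position: [0.4687, 0.0817, 0.0356]
tcp_rot: [0.002, 0.283, 0.959, 0.0]
wrist_force: [-0.2, -0.3, -0.0]
grip_width: 0.0304
gripper_force: 59.6
```

Call:
{"name": "drive_tool", "arguments": {"rows": [[[0, 0, 0, 0, 0, 0, -1]]]}}

```text
t: 12.9
position: [0.4655, 0.0816, 0.0341]
tcp_rot: [-0.002, 0.283, 0.959, -0.001]
wrist_force: [-0.4, 0.6, -0.4]
grip_width: 0.0303
gripper_force: 59.6
```

Call:
{"name": "drive_tool", "arguments": {"rows": [[[0, 0, 0.035, 0, 0, 0, -1], [0, 0, 0.05, 0, 0, 0, -1], [0, 0, 0.05, 0, 0, 0, -1], [0, 0, 0.05, 0, 0, 0, -1]]]}}

```text
t: 13.4
position: [0.4675, 0.0817, 0.0164]
tcp_rot: [0.0, 0.283, 0.959, 0.0]
wrist_force: [-0.4, 0.5, 0.4]
grip_width: 0.0301
gripper_force: 59.6
```

Call:
{"name": "drive_tool", "arguments": {"rows": [[[0, 0, 0, 0, 0, 0, 0.1], [0, 0, 0, 0, 0, 0, 0.2], [0, 0, 0, 0, 0, 0, 0.2], [0, 0, -0.12, 0, 0, 0, 0.2], [0, 0, -0.3, 0, 0, 0, 0.2]]]}}

```text
t: 14.02
position: [0.4659, 0.0816, 0.1268]
tcp_rot: [-0.001, 0.283, 0.959, -0.0]
wrist_force: [1.8, 0.2, -0.6]
grip_width: 0.0514
gripper_force: 0.0
```

Call:
{"name": "drive_tool", "arguments": {"rows": [[[-0.16, 0.09, -0.2, 0, 0, 0, 0.2], [-0.16, 0.09, -0.2, 0, 0, 0, 0.2], [-0.16, 0.09, -0.2, 0, 0, 0, 0.2], [-0.16, 0.09, -0.2, 0, 0, 0, 0.2]]]}}

```text
t: 14.52
position: [0.5393, 0.0772, 0.2054]
tcp_rot: [-0.001, 0.283, 0.959, -0.0]
wrist_force: [-0.2, -0.3, -0.2]
grip_width: 0.0514
gripper_force: 0.0
```

```bash
python3 -c "
from h import *
look('w5')
c=np.load('w5.npy',allow_pickle=True).item();W=cloud(c);H=hsv(c)
o=(np.abs(T(W))<.05).all(-1)&(np.abs(W[...,2]-.076)<.004)&(H[...,0]<18)&(H[...,1]>120)
r=cv2.minAreaRect((W[o][:,:2]*1000).astype(np.float32));print(r)
move([*(np.array(r[0])/1000),.043],np.radians(57))"
```

```text
rim 3274 ((542.9113159179688, 76.89666748046875), (160.41152954101562, 219.86752319335938), 57.027015686035156)
blob 942 tray [-0.0665 -0.0356] z 0.0386 box tray [-0.081 -0.051 -0.05  -0.02 ]
blob 941 tray [-0.0651  0.0359] z 0.0386 box tray [-0.081  0.021 -0.049  0.052]
blob 729 tray [ 0.0636 -0.0356] z 0.0381 box tray [ 0.049 -0.051  0.081 -0.02 ]
blob 713 tray [0.0785 0.0234] z 0.0382 box tray [0.064 0.008 0.096 0.039]
14.575 [0.53881707 0.07723953 0.205101  ] [-0.00380195 -0.0018257 ] 0.0513859750845397 [ 1.07663363 -0.04980697 -0.21919005]
((541.758056640625, 76.95079803466797), (27.149606704711914, 27.33918571472168), 57.77238845825195)
shift [-0.0075  0.004   0.4052] turn [-0.0005 -0.0007  0.0007] deg -0.12595902760463765 j6 0.5817991384175146
```

View pics/w5.png

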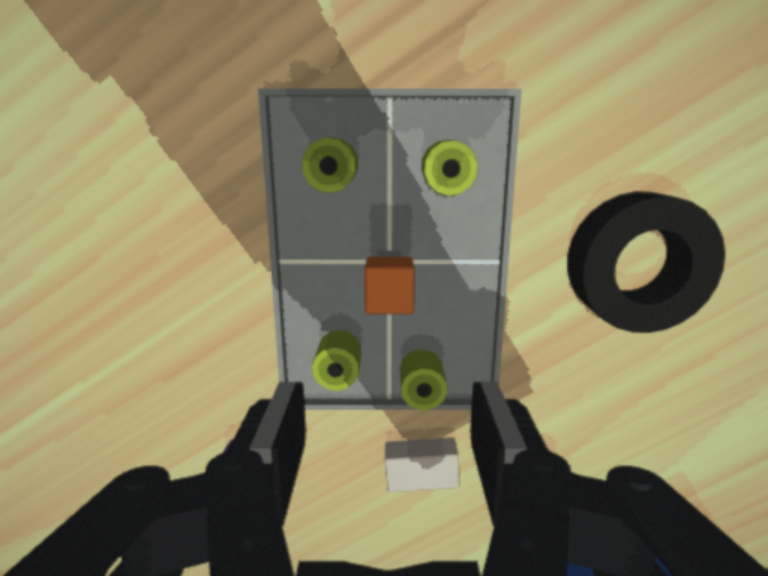

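Call:
{"name": "drive_tool", "arguments": {"rows": [[[-0.0085, 0.004, 0.14, 0, 0, 0, 0.2], [-0.0085, 0.004, 0.28, 0, 0, 0, 0.2], [-0.0085, 0.004, 0.38, 0, 0, 0, 0.2], [-0.0085, 0.004, 0.405, 0, 0, 0, 0.2], [-0.0085, 0.004, 0.405, 0, 0, 0, 0.2]]]}}

```text
t: 15.2
position: [0.5435, 0.0767, 0.0444]
tcp_rot: [-0.001, 0.283, 0.959, -0.0]
wrist_force: [0.4, -0.5, 0.4]
grip_width: 0.0513
gripper_force: 0.0
```

Call:
{"name": "drive_tool", "arguments": {"rows": [[[0, 0, 0, 0, 0, 0, -0.2], [0, 0, 0, 0, 0, 0, -0.4], [0, 0, 0, 0, 0, 0, -1], [0, 0, 0, 0, 0, 0, -1], [0, 0, 0, 0, 0, 0, -1]]]}}

```text
t: 15.82
position: [0.5451, 0.0764, 0.0462]
tcp_rot: [0.001, 0.283, 0.959, 0.0]
wrist_force: [-1.6, -1.0, 5.4]
grip_width: 0.0271
gripper_force: 59.8
```

Gripped; lift slowly.

Call:
{"name": "drive_tool", "arguments": {"rows": [[[0, 0, -0.02, 0, 0, 0, -1], [0, 0, -0.05, 0, 0, 0, -1], [0, 0, -0.08, 0, 0, 0, -1], [0, 0, -0.11, 0, 0, 0, -1], [0, 0, -0.14, 0, 0, 0, -1]]]}}

```text
t: 16.45
position: [0.5442, 0.0767, 0.1014]
tcp_rot: [0.0, 0.283, 0.959, 0.0]
wrist_force: [0.2, -0.6, -6.3]
grip_width: 0.0272
gripper_force: 59.8
```

Call:
{"name": "drive_tool", "arguments": {"rows": [[[0, 0, -0.03, 0, 0, 0, -1], [0, 0, -0.06, 0, 0, 0, -1], [0, 0, -0.09, 0, 0, 0, -1], [0, 0, -0.11, 0, 0, 0, -1], [0, 0, -0.12, 0, 0, 0, -1]]]}}

```text
t: 17.08
position: [0.5443, 0.0767, 0.1489]
tcp_rot: [0.0, 0.283, 0.959, 0.0]
wrist_force: [-0.7, 0.5, -6.6]
grip_width: 0.027
gripper_force: 59.8
```

Call:
{"name": "drive_tool", "arguments": {"rows": [[[0, 0, 0, 0, 0, 0, -1], [0, 0, 0, 0, 0, 0, -1], [0, 0, 0, 0, 0, 0, -1], [0, 0, 0, 0, 0, 0, -1], [0, 0, 0, 0, 0, 0, -1]]]}}

```text
t: 17.7
position: [0.5441, 0.0767, 0.1483]
tcp_rot: [-0.0, 0.283, 0.959, -0.0]
wrist_force: [-0.2, 0.5, -6.3]
grip_width: 0.0272
gripper_force: 59.8
```

```bash
python3 -c "
from h import *
s=status.sense();print(s)
c=eyes.capture('wrist');save(c,'w6',1.5)
W=cloud(c);H=hsv(c)
g=(np.abs(T(W))<[.12,.09]).all(-1)&(H[...,1]<70)&(np.abs(W[...,2]-.108)<.02)
p=W[g];A=np.c_[T(p),np.ones(len(p))];print(g.sum(),np.linalg.lstsq(A,p[:,2],rcond=None)[0])
W,m=hubs(c,.12,.16);k,l,st,ce=cv2.connectedComponentsWithStats(m.astype(np.uint8))
for i in range(1,k):
  if st[i,4]>80: q=W[l==i];print(st[i,4],T(q.mean(0)),q[:,2].max())
"
```

```text
{'t': 17.7, 'joint_pos': array([ 6.91755167e-03,  3.96206566e-01, -2.27215405e-01,  9.47525340e-01,
       -3.57082753e-06,  5.80802997e-01]), 'qvel': array([-0.00088443, -0.00017304,  0.00152399, -0.00163448,  0.00021438,
        0.00183288]), 'tau': array([ 2.34501831e-04, -6.18316412e+01,  3.29799378e+01,  1.62194978e-02,
        7.16309281e-03,  2.59526614e-04]), 'position': array([0.54408818, 0.07666441, 0.14831673]), 'tcp_rot': array([-7.17389851e-05,  2.83021275e-01,  9.59113628e-01, -2.35751499e-05]), 'wrist_force': array([-0.19095183,  0.50708222, -6.28264632]), 'wrist_torque': array([ 0.01852938, -0.04218712,  0.01602561]), 'gripper_force': 59.77397561073303, 'grip_width': 0.027245852555774424}
74212 [-1.29648756e-02 -4.70247269e-05  1.07747396e-01]
4083 [-0.06802601 -0.03351926] 0.14330843752279895
4055 [-0.06667078  0.03623448] 0.14335759087122596
200 [ 0.06267912 -0.0204456 ] 0.14169790622883582
977 [0.06796489 0.01757933] 0.14210967420251255
```

View pics/w6.png

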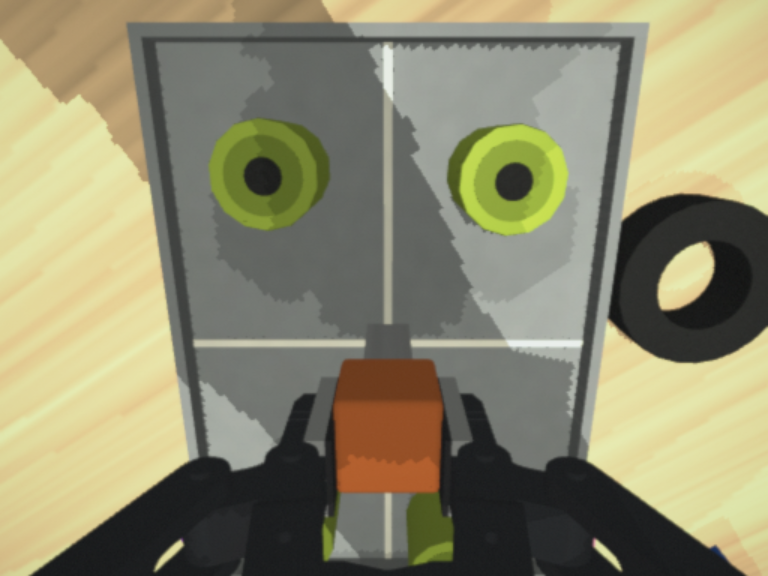

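```bash
python3 -c "
from rig import finish_job
print(finish_job())"
```

```text
the job is handed in; nothing more can be done
None
```

The job is handed in at about 18 s, with the tray held by its orange grip roughly 10 cm above the bench, steady and level (tilt about 0.013 rad), and one hub in each quarter clear of the white lines; I have not seen the judge's verdict.

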